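# Nest the watchmaker's rinse pans with fanned handles

## Task

Nest the steel rinse pans in the one with the blue handle, which stays where it is on the black tray: first set the yellow-handled pan down inside it, then the red-handled pan inside the yellow one, each lowered in rather than dropped, sitting flat on the floor of the pan below and released. Fan the handles so each clears the one below: the yellow handle about 45 degrees counter-clockwise (seen from above) from the blue one, and the red handle about 45 degrees counter-clockwise from the yellow one. Leave the white plastic pan alone.

Things in the scene. Friction and masses are not known exactly. Their poses are not given: they have to be found in the camera images.
- pan_large: Round open steel pan, blue handle: rim dia. 106 mm, flat bottom dia. 96, 34 high, wall 2.5, floor 3 thick. Level handle along body +x to 122 mm from the axis, 30 to 44 mm above the underside; its sleeve (10 wide, 14 tall) starts 65 mm from the axis. Origin: centre of underside, z up. About 200 g, loose, on the 5 mm thick floor of a fixed black tray (130 square, 12 high). Handles set one straight above another clash.
- pan_medium: Round open steel pan, yellow handle: rim dia. 78 mm, flat bottom dia. 70, 40 high, wall 2.5, floor 3 thick. Level handle along body +x to 115 mm from the axis, 36 to 50 mm above the underside; its sleeve (10 wide, 14 tall) starts 65 mm from the axis. Origin: centre of underside, z up. About 90 g, loose. Goes into the blue-handled pan with 10 mm of room all round at the floor.
- pan_medium_grip (a point): The middle of the yellow sleeve of the medium pan: 90 mm from the pan's axis along its +x, 43 mm above its underside. A firm pinch across the sleeve here carries the pan level.
- pan_small: Round open steel pan, red handle: rim dia. 48 mm, flat bottom dia. 40, 46 high, wall 2.5, floor 3 thick. Level handle along body +x to 115 mm from the axis, 42 to 56 mm above the underside; its sleeve (10 wide, 14 tall) starts 65 mm from the axis. Origin: centre of underside, z up. About 60 g, loose. Goes into the yellow-handled pan with 12 mm of room all round at the floor.
- pan_small_grip (a point): The middle of the red sleeve of the small pan: 90 mm from the pan's axis along its +x, 49 mm above its underside. A firm pinch across the sleeve here carries the pan level.
- pan_white: A white plastic pan with a grey handle, of the same shape and size as the yellow-handled one. Not part of the set: it must stay where it is. Origin: centre of the underside; handle along +x.
Things that resemble listed ones, but are neither listed nor needed, are in the scene too. What is shaped like the pan_medium but orange is not meant.

How it is judged:
By the outcome, as a careful person would: the job done as asked, in the order asked, and still so for the second after the job is handed in, with the robot touching nothing.
It also fails if it takes over 58 s, if anything falls off the work surface, if the arm or the gripper's body presses on something with over 40 N, if the wrist force passes 120 N, or if a joint passes its speed limit or range.

## Robot

A 6-joint arm with a two-finger parallel gripper is mounted at the origin on the work surface. World frame = base frame: x ahead of the robot, y to its left, z up, the work surface at z = 0. Lengths are in mm, angles in rad, forces in N, time in s.
With the tool pointing down it reaches from about 250 to 800 mm from the base axis. Payload 3.9 kg.
Tool frame: the origin (TCP) lies midway between the tips of the shut fingers; the grasp point (between the pads) lies 19 mm behind it (ctrl.grasp_offset is the distance from the TCP to the grasp point, in mm); x points along the fingers, y is the direction in which the jaws open and shut, and the axes are right-handed (so a half turn about x gives the same grasp; the last joint's range is limited). The gripper opens to 85 mm and grips with 20 to 120 N. Pads are 22 mm wide; open, the fingers measure 114 mm over their backs; the gripper's body (76 mm by 85 mm) begins 54 mm behind the grasp point. The pads swing forward as they close: fully open they stand 13 mm farther back than shut.
Start: joints at [-1.302, 0.26, -0.138, 1.173, 0, 1.571], TCP at [139.422, -506.139, 231.304] pointing down, gripper open.
Joint ranges: [-2.78, 2.78], [-0.83, 1.72], [-1.28, 1.37], [-1.9, 2.12], [-1.57, 1.48], [-3.14, 3.14]. Speed limits (rad/s): [2.57, 2.57, 3.14, 3.14, 3.14, 3.14].

## Interface

Orientations are given as [roll, pitch, yaw] about the fixed x, y, z axes, in that order (R = Rz(yaw) Ry(pitch) Rx(roll)).
In Python, from rig import observe, optics, ctrl gives the robot as it stands.
- The arm moves only by the tool drive_tool, never from a script. Its argument "deltas" is a list of rows, each a list of 7 numbers: the closure in counts, from 0 (fully open) to 255 (shut), then the shift along the world's x, y, z in mm, then the turn, a rotation vector about the world's x, y, z in degrees. In form: [[fingers, x, y, z, rx, ry, rz], ...]. A call has 1 to 20 rows; each row shifts and turns the commanded pose from where the row before left it; what a row does not reach is not made up. A row lasts 1/10 s, in which the tool goes at most 50 mm and 8.59 degrees, less where a joint would pass 70% of its speed; a pose out of reach is approached as far as the arm can. A call with a gripper value outside its range is refused whole. The fingers move at their own pace and stop on an object; "force" is the grip in N (left out, the last holds). Time passes only in rows, so rows that do not move let the fingers close. It gives the time, the measured TCP pose, the force and the opening at its end, in the units of the state.
- observe(): the state, without advancing time (a new reading comes with each control period).
- optics.snapshot(name): name is "scene" or "top" or "wrist"; returns a dict with "color" (400x640x3 uint8, red, green, blue), "vertical_fov" (degrees; the focal length in pixels is half the picture's height over the tangent of half this angle, whatever the lens; pixels are square), "cx", "cy" (the principal point, pixels), "R" (3x3) and "t" (3): a world point X has camera coordinates R X + t. Camera axes: x right, y down, z forward; pixel columns grow to the right and rows downward; lengths in mm; the calibration is good to about 2 mm. A picture is of the moment at which its call begins. There is no depth.
- ctrl.job_done(): hands the job in, once; it reports no verdict.
The state is a dict: "time_s": time; "q": joint angles; "dq": joint speeds; "joint_efforts": joint torques, N m; "ee_pos": TCP position; "ee_rot": TCP orientation; "wrist_force": force on the tool from outside, world axes, zero at the start; "moment": the same for the moment, N m; "opening": finger opening in mm.
Only numpy, scipy, OpenCV 4.12 (cv2) and the standard library are available. Lean on these libraries where they do the work, as an engineer would, in place of code of your own. Each camera call takes 0.05 s, during which the arm holds its last target.

## Working session

There is one attempt and no reset: what is moved stays moved. The work goes in short steps, Python scripts to look and compute and a tool call to move; the robot and the scene stay as the last step left them, time stands still between calls to the robot, and variables do not carry over. Pictures are saved under pics/ and viewed, and the job is handed in when it is done.

Besides the shell and the picture viewer there is one more tool, called after ">>>" by a JSON object that holds its "name" and its "arguments", one argument or row to a line. drive_tool: Moves the arm, as the interface text tells. Its arguments: {"type":"object","properties":{"deltas":{"type":"array"},"force":{"type":"number"}},"required":["deltas"]}

```bash
ls; mkdir -p pics; python3 - <<'E'
from rig import observe, optics, ctrl
import cv2
for n in ["scene","top","wrist"]:
    s=optics.snapshot(n)
    cv2.imwrite(f"pics/{n}0.png",s["color"][:,:,::-1])
    print(n,s["vertical_fov"],s["cx"],s["cy"],s["R"],s["t"])
print(observe())
E
```

```text
pics
scene 45.163259336160166 325.86317085488537 193.9801628989762 [[ 0.85807376  0.51317068  0.0191122 ]
 [ 0.3199829  -0.50519379 -0.80149247]
 [-0.40164707  0.69385523 -0.59769938]] [-506.06273385 -125.14686944 1472.11955657]
top 56.53092707305387 311.20117473558633 198.35167524388982 [[ 0.01936705 -0.99977781  0.00832128]
 [-0.99583276 -0.02003115 -0.08897111]
 [ 0.08911803 -0.0065635  -0.99599945]] [  6.56058922 557.13014404 810.52224108]
wrist 69.26440421520967 317.9049825895318 193.67888719274612 [[ 0.2666867  -0.96377927 -0.00277905]
 [-0.91537577 -0.25419325  0.31220665]
 [-0.30160471 -0.08071749 -0.95001015]] [-523.27345658  -40.77670027  381.71140541]
{'time_s': 0.15, 'q': array([-1.30201329e+00,  2.60563339e-01, -1.39059538e-01,  1.17272203e+00,
       -2.16047789e-06,  1.57077172e+00]), 'dq': array([ 0.00068374, -0.00117465,  0.00546851,  0.00011205,  0.00093609,
        0.00108483]), 'joint_efforts': array([ 1.11201203e-03, -4.06005263e+01,  2.54166216e+01,  1.26956077e-02,
        1.23372010e-04,  3.05343058e-06]), 'ee_pos': array([ 139.27788149, -505.64316422,  230.64528089]), 'ee_rot': array([-1.5694258 ,  1.56924775,  1.8409745 ]), 'wrist_force': array([-0.17683796, -0.94288273, -1.05666175]), 'moment': array([-0.0082075 ,  0.0040431 ,  0.03197648]), 'opening': 85.45284349592872}
```

View pics/top0.png

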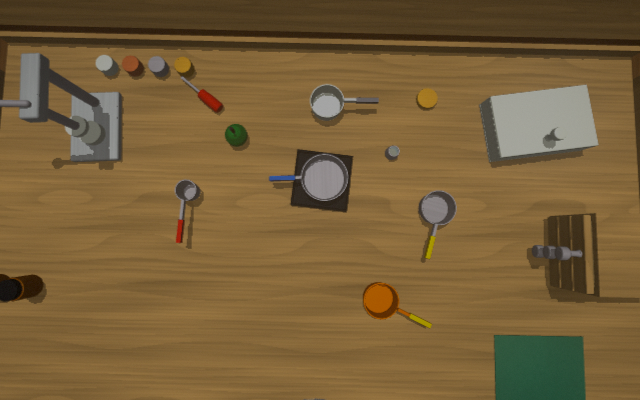

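View pics/scene0.png

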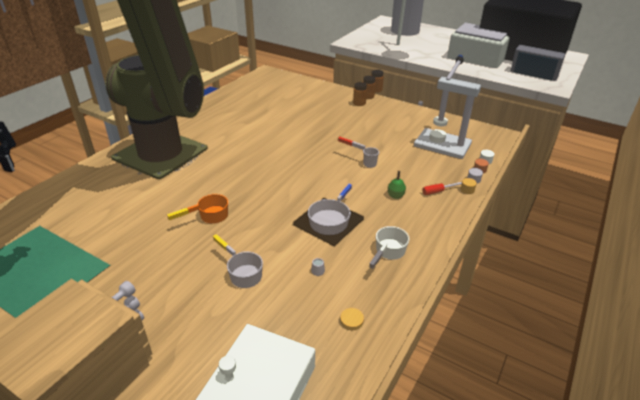

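View pics/wrist0.png

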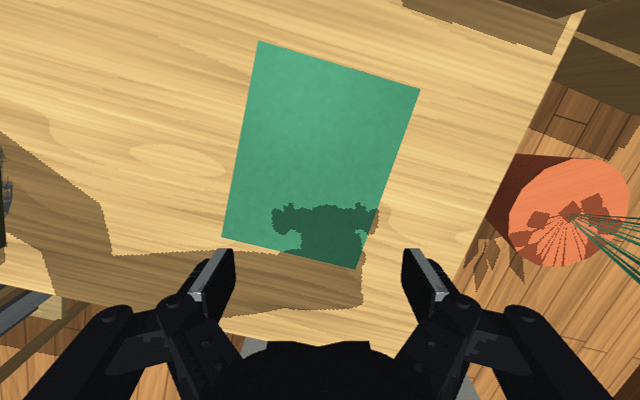

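```bash
cat > h.py <<'E'
from rig import observe, optics, ctrl
import cv2, numpy as np
def snap(n,save=None):
    s=optics.snapshot(n); s["f"]=200/np.tan(np.radians(s["vertical_fov"])/2)
    s["hsv"]=cv2.cvtColor(s["color"],cv2.COLOR_RGB2HSV)
    if save: cv2.imwrite(f"pics/{save}.png",s["color"][:,:,::-1])
    return s
def cast(s,uv,z):
    uv=np.atleast_2d(uv).astype(float)
    d=np.c_[(uv[:,0]-s["cx"])/s["f"],(uv[:,1]-s["cy"])/s["f"],np.ones(len(uv))]@s["R"]
    c=-s["R"].T@s["t"]; return (c+d*((z-c[2])/d[:,2])[:,None])[:,:2]
def proj(s,X):
    p=np.atleast_2d(X)@s["R"].T+s["t"]; return p[:,:2]/p[:,2:]*s["f"]+[s["cx"],s["cy"]]
def crop(s,u,v,w,h,k,name):
    c=s["color"][v:v+h,u:u+w,::-1]; cv2.imwrite(f"pics/{name}.png",cv2.resize(c,None,fx=k,fy=k,interpolation=cv2.INTER_CUBIC))
E
python3 - <<'E'
from h import *
s=snap("top")
t=np.vstack([np.hstack([cv2.resize(s["color"][v:v+80,u:u+80],(380,290) if 0 else (290,290),interpolation=cv2.INTER_CUBIC) for u,v in r]) for r in [[(395,185),(355,260)],[(150,170),(262,140)]]])
cv2.imwrite("pics/crop1.png",t[:,:,::-1])
for name,(u,v,w,h) in dict(y=(395,185,80,80),r=(150,170,60,80),b=(262,140,100,80)).items():
    H=s["hsv"][v:v+h,u:u+w]
    for p in [(10,10)]: print(name,H[p])
print(s["hsv"][245,430],s["hsv"][230,181],s["hsv"][178,280],s["hsv"][208,435],s["hsv"][230,434],s["f"],-s["R"].T@s["t"])
E
```

```text
y [ 18 143 155]
r [ 18 145 149]
b [ 18 139 130]
[ 27 255 167] [  5 237 139] [110 168 147] [175  11 137] [  0   9 138] 371.9772828697994 [482.44924686  23.03894782 856.79360006]
```

View pics/crop1.png

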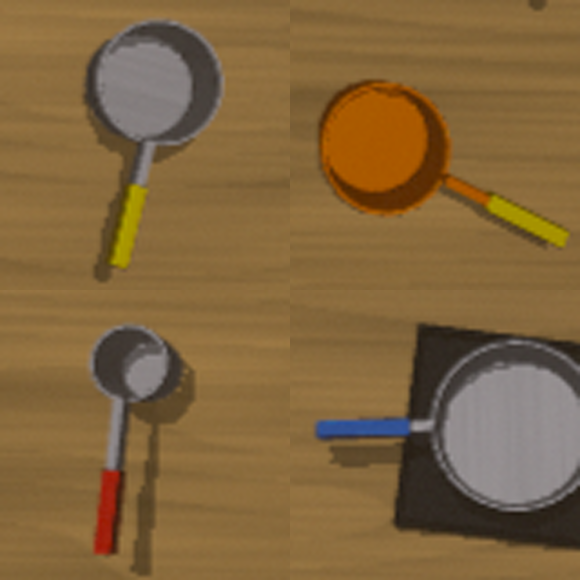

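```bash
cat >> h.py <<'E'
from scipy.optimize import least_squares
HUE=dict(y=((24,170,70),(33,255,255)),r=((0,190,70),(9,255,255)),b=((100,120,60),(125,255,255)))
def comp(m,near):
    n,l,st,c=cv2.connectedComponentsWithStats(m.astype(np.uint8))
    i=1+np.argmin(np.linalg.norm(c[1:]-near,axis=1)-0.0*st[1:,4]+(st[1:,4]<20)*1e3); return l==i
def sleeve(s,col,near,ztop):
    m=comp(cv2.inRange(s["hsv"],*map(np.array,HUE[col]))>0,near)
    vu=np.argwhere(m); P=cast(s,vu[:,::-1],ztop); (c,sz,a)=cv2.minAreaRect(P.astype(np.float32))
    w=np.linalg.svd(P-P.mean(0))[2][0]
    return P.mean(0),np.array(c),w,sz,len(P)
def rim(s,near,z,R,win):
    """far-side silhouette circle of known radius"""
    u,v=near; H=s["hsv"]; m=np.zeros(H.shape[:2],np.uint8)
    m[v-win:v+win,u-win:u+win]=(H[v-win:v+win,u-win:u+win,1]<70)
    m=cv2.morphologyEx(m,cv2.MORPH_OPEN,np.ones((5,5),np.uint8))
    l=comp(m>0,near).astype(np.uint8)
    cn=max(cv2.findContours(l,cv2.RETR_EXTERNAL,cv2.CHAIN_APPROX_NONE)[0],key=len)[:,0]
    P=cast(s,cn,z); cam=(-s["R"].T@s["t"])[:2]; c=P.mean(0)
    for it in range(3):
        d=(c-cam)/np.linalg.norm(c-cam)
        Q=P[((P-c)@d/np.linalg.norm(P-c,axis=1))>-0.3]
        c=least_squares(lambda x:np.linalg.norm(Q-x,axis=1)-(R-0.8),c,loss="soft_l1",f_scale=1).x
    r=np.linalg.norm(Q-c,axis=1)-R
    return c,r.mean(),r.std(),len(Q)
def report(s,k,pan,slv,zu,base):
    hh={'b':(34,53,44),'y':(40,39,50),'r':(46,24,56)}[k]
    c,b,sd,n=rim(s,pan,base+hh[0],hh[1],{'b':35,'y':28,'r':20}[k])
    g,rc,w,sz,N=sleeve(s,k,slv,base+hh[2])
    if w@(g-c)<0:w=-w
    print(k,"rim",c.round(1),"res",b.round(2),sd.round(2),"sleeve",g.round(1),rc.round(1),np.round(sz,1),"axis",np.degrees(np.arctan2(w[1],w[0])).round(1),"rim->sleeve",np.degrees(np.arctan2(*(g-c)[::-1])).round(1),np.linalg.norm(g-c).round(1))
E
python3 - <<'E'
from h import *
s=snap("top")
report(s,'b',(324,177),(283,178),0,5)
report(s,'y',(437,208),(430,245),0,0)
report(s,'r',(187,190),(180,231),0,0)
E
```

```text
b rim [606.   -9.6] res 0.16 2.32 sleeve [599.3  82.5] [599.3  82.5] [ 6.6 52.6] axis 91.2 rim->sleeve 94.2 92.4
y rim [ 541.2 -262.7] res -1.11 0.95 sleeve [ 454.9 -240.3] [ 454.9 -240.2] [11.  48.6] axis 165.2 rim->sleeve 165.4 89.1
r rim [567.9 292.9] res -1.04 0.82 sleeve [478.3 298.7] [478.3 298. ] [11.7 47.7] axis 176.3 rim->sleeve 176.3 89.8
```

```bash
python3 - <<'E'
from h import *
s=snap("top"); H=s["hsv"]
print(H[177,290:360].tolist())
print(H[170:186,283].tolist())
E
```

```text
[[111, 163, 147], [110, 166, 146], [110, 169, 146], [110, 169, 145], [112, 133, 138], [123, 22, 118], [174, 8, 153], [174, 8, 152], [175, 10, 153], [171, 12, 150], [167, 12, 143], [175, 14, 111], [12, 40, 63], [13, 34, 67], [174, 13, 101], [167, 12, 148], [175, 10, 147], [173, 14, 148], [170, 10, 149], [0, 10, 147], [175, 11, 145], [170, 10, 149], [170, 10, 148], [175, 11, 145], [170, 10, 147], [168, 8, 150], [170, 10, 147], [175, 10, 149], [174, 9, 149], [173, 7, 147], [170, 10, 148], [168, 9, 147], [175, 10, 146], [168, 9, 146], [168, 9, 146], [175, 10, 146], [174, 9, 146], [170, 10, 148], [0, 10, 147], [0, 9, 145], [6, 9, 145], [173, 14, 149], [165, 10, 150], [175, 10, 149], [168, 9, 147], [0, 10, 149], [170, 10, 147], [0, 7, 147], [165, 10, 149], [175, 10, 149], [174, 9, 147], [168, 9, 146], [174, 9, 148], [170, 12, 133], [9, 25, 72], [15, 28, 73], [8, 26, 78], [8, 24, 84], [13, 43, 71], [17, 110, 44], [18, 136, 86], [18, 139, 141], [18, 140, 140], [18, 139, 141], [18, 142, 140], [18, 138, 140], [17, 137, 141], [18, 142, 140], [18, 142, 138], [18, 139, 139]]
[[18, 141, 146], [18, 140, 149], [18, 143, 148], [18, 143, 141], [18, 141, 134], [8, 57, 99], [110, 165, 150], [110, 168, 146], [110, 165, 148], [109, 160, 143], [6, 55, 65], [18, 143, 130], [18, 142, 126], [18, 141, 92], [17, 143, 93], [17, 138, 94]]
```

```bash
cat >> h.py <<'E'
def brim(s,near,z=39,R=53,win=34):
    u,v=near;H=s["hsv"];m=np.zeros(H.shape[:2],np.uint8)
    w=H[v-win:v+win,u-win:u+win]; m[v-win:v+win,u-win:u+win]=((w[...,1]<50)&(w[...,2]>85))
    vu=np.argwhere(m); P=cast(s,vu[:,::-1],z)
    # outermost bright pixel per bearing
    c=P.mean(0)
    for it in range(4):
        d=P-c; a=np.arctan2(d[:,1],d[:,0]); r=np.hypot(*d.T); k=((a+np.pi)/(2*np.pi)*48).astype(int)
        Q=np.array([P[k==i][np.argmax(np.where(r[k==i]<R+3,r[k==i],0))] for i in range(48) if (k==i).any()])
        Q=Q[np.abs(np.linalg.norm(Q-c,axis=1)-R)<6]
        c=least_squares(lambda x:np.linalg.norm(Q-x,axis=1)-(R-1),c,loss="soft_l1",f_scale=1).x
    rr=np.linalg.norm(Q-c,axis=1)-R; return c,rr.mean(),rr.std(),len(Q)
E
python3 - <<'E'
from h import *
s=snap("top"); c=brim(s,(324,177)); print(c)
g=sleeve(s,'b',(283,178),49); print(g)
print(proj(s,np.c_[c[0][0]+53*np.cos(np.arange(0,6,.7)),c[0][1]+53*np.sin(np.arange(0,6,.7)),39+0*np.arange(0,6,.7)]).round())
im=s["color"].copy()
im=cv2.resize(im[130:230,250:370],None,fx=6,fy=6,interpolation=cv2.INTER_CUBIC)
t=np.linspace(0,6.28,60)
p=proj(s,np.c_[c[0][0]+53*np.cos(t),c[0][1]+53*np.sin(t),39+0*t])
cv2.polylines(im,[(((p-[250,130])+.5)*6).astype(int)],True,(255,0,0),1)
cv2.imwrite("pics/b1.png",im[:,:,::-1])
E
```

```text
(array([604.13463759,  -9.79114449]), np.float64(-0.6630173290393921), np.float64(0.8243593388908613), 48)
(array([599.24975254,  82.27105621]), array([599.27758789,  82.53265381]), array([ 0.02416067, -0.99970809]), (6.630767345428467, 52.54317092895508), 99)
[[324. 153.]
 [309. 158.]
 [301. 172.]
 [303. 188.]
 [316. 199.]
 [332. 199.]
 [345. 189.]
 [347. 173.]
 [339. 159.]]
```

View pics/b1.png

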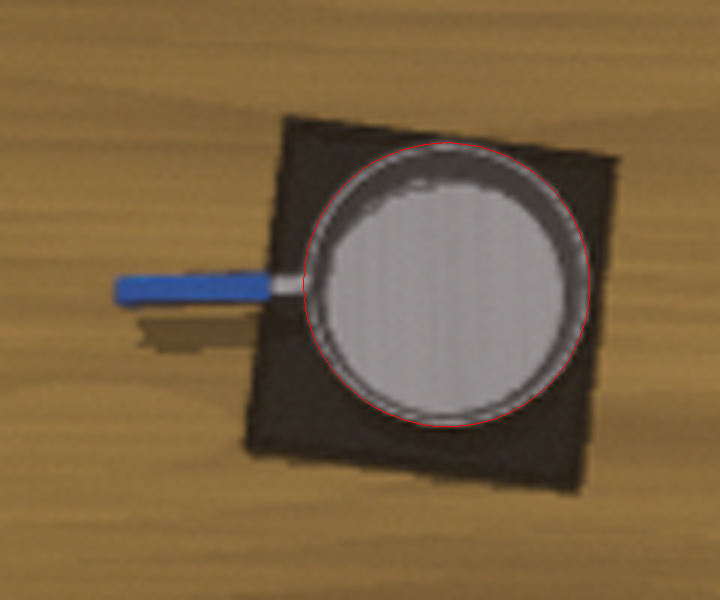

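```bash
cat >> h.py <<'E'
from scipy.spatial.transform import Rotation as Ro
def tool():
    o=observe(); R=Ro.from_euler("xyz",o["ee_rot"]).as_matrix()
    return o,R,np.degrees(np.arctan2(R[1,1],R[0,1]))
def show():
    o,R,a=tool(); print("t",round(o["time_s"],2),"p",o["ee_pos"].round(1),"x",R[:,0].round(3),"jaw",round(a,2),"F",o["wrist_force"].round(1),"M",o["moment"].round(2),"op",round(o["opening"],1),"q",o["q"].round(2))
E
python3 -c "
from h import *
show()"
```

```text
t 0.35 p [ 139.4 -506.   231.1] x [-0.  0. -1.] jaw -74.6 F [-0.4  0.4  0.2] M [-0.07  0.01 -0.03] op 85.4 q [-1.3   0.26 -0.14  1.17 -0.    1.57]
```

>>> {"name": "drive_tool", "arguments": {
  "deltas": [
    [0, 17, 15, 0, 0, 0, 8],
    [0, 17, 15, 0, 0, 0, 8],
    [0, 0, 0, 0, 0, 0, 0]
  ],
  "force": 80
}}

```text
time_s: 0.65
ee_pos: [174.6, -474.6, 231.3]
ee_rot: [-2.44, 1.57, 1.253]
wrist_force: [-0.3, -0.6, 0.0]
opening: 85.5
```

```bash
python3 -c "
from h import *
show()"
```

```text
t 0.65 p [ 174.6 -474.6  231.3] x [ 0.     0.001 -1.   ] jaw -58.41 F [-0.3 -0.6  0. ] M [-0.02  0.04  0.01] op 85.5 q [-1.22  0.23 -0.18  1.16  0.    1.37]
```

>>> {"name": "drive_tool", "arguments": {
  "deltas": [
    [0, 16.5, 13.8, -4.8, 0, 0, 7.865],
    [0, 16.5, 13.8, -4.8, 0, 0, 7.865],
    [0, 16.5, 13.8, -4.8, 0, 0, 7.865],
    [0, 16.5, 13.8, -4.8, 0, 0, 7.865],
    [0, 16.5, 13.8, -4.8, 0, 0, 7.865],
    [0, 16.5, 13.8, -4.8, 0, 0, 7.865],
    [0, 16.5, 13.8, -4.8, 0, 0, 7.865],
    [0, 16.5, 13.8, -4.8, 0, 0, 7.865],
    [0, 16.5, 13.8, -4.8, 0, 0, 7.865],
    [0, 16.5, 13.8, -4.8, 0, 0, 7.865],
    [0, 16.5, 13.8, -4.8, 0, 0, 7.865],
    [0, 16.5, 13.8, -4.8, 0, 0, 7.865],
    [0, 16.5, 13.8, -4.8, 0, 0, 7.865],
    [0, 16.5, 13.8, -4.8, 0, 0, 7.865],
    [0, 16.5, 13.8, -4.8, 0, 0, 7.865],
    [0, 16.5, 13.8, -4.8, 0, 0, 7.865],
    [0, 16.5, 13.8, -4.8, 0, 0, 7.865],
    [0, 0, 0, 0, 0, 0, 0],
    [0, 0, 0, 0, 0, 0, 0]
  ]
}}

```text
time_s: 2.55
ee_pos: [453.8, -241.9, 149.6]
ee_rot: [-2.251, 1.57, -2.513]
wrist_force: [-0.2, 0.3, -0.5]
opening: 85.4
```

```bash
python3 -c "
from h import *
show()
s=snap('wrist','w1')
print(proj(s,[[455,-240.2,50],[541,-262.7,40],[455,-240.2,131]]))
for z in (50,):
  try: print(sleeve(s,'y',proj(s,[[455,-240.2,50]])[0],z))
  except Exception as e: print(e)
"
```

```text
t 2.55 p [ 453.8 -241.9  149.6] x [-0.001 -0.001 -1.   ] jaw 74.97 F [-0.2  0.3 -0.5] M [-0.04 -0.02 -0.  ] op 85.4 q [-0.49  0.29 -0.32  0.96 -0.   -0.23]
[[318.94263695 194.42490364]
 [319.26772907 274.71296665]
 [319.42123857 235.56794927]]
(array([ 462.17501247, -244.38594883]), array([ 456.584198  , -242.16755676]), array([ 0.97976486, -0.20015199]), (9.206052780151367, 46.74208450317383), 182)
```

View pics/w1.png

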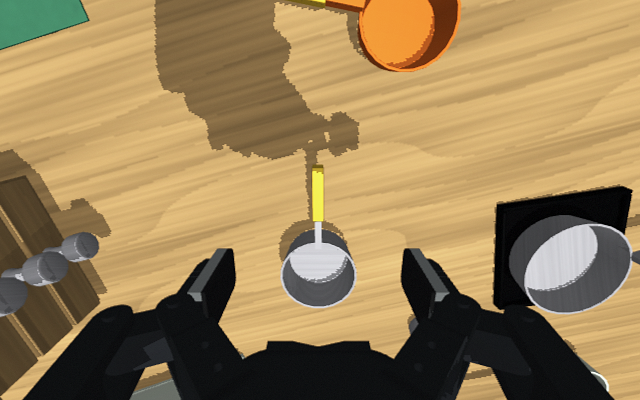

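>>> {"name": "drive_tool", "arguments": {
  "deltas": [
    [0, 1.5, 1, -25, 0, 0, 0.3],
    [0, 0, 0, -25, 0, 0, 0],
    [0, 0, 0, -25, 0, 0, 0],
    [0, 0, 0, -20, 0, 0, 0],
    [0, 0, 0, -20, 0, 0, 0],
    [0, 0, 0, -10.5, 0, 0, 0],
    [255, 0, 0, 0, 0, 0, 0],
    [255, 0, 0, 0, 0, 0, 0],
    [255, 0, 0, 0, 0, 0, 0],
    [255, 0, 0, 0, 0, 0, 0],
    [255, 0, 0, 0, 0, 0, 0],
    [255, 0, 0, 0, 0, 0, 0],
    [255, 0, 0, 0, 0, 0, 0],
    [255, 0, 0, 0, 0, 0, 0],
    [255, 0, 0, 0, 0, 0, 0],
    [255, 0, 0, 0, 0, 0, 0]
  ],
  "force": 80
}}

```text
time_s: 4.2
ee_pos: [455.7, -240.7, 24.6]
ee_rot: [-0.319, 1.57, -0.574]
wrist_force: [-0.1, 0.7, 5.5]
opening: 8.3
```

```bash
python3 -c "
from h import *
show()
s=snap('top','t2'); crop(s,380,140,120,140,4,'t2c')
s=snap('wrist','w2')
"
```

```text
t 4.2 p [ 455.7 -240.7   24.6] x [ 0.001 -0.    -1.   ] jaw 75.41 F [-0.1  0.7  5.5] M [-0.05  0.01  0.07] op 8.3 q [-0.49  0.42 -0.5   0.65 -0.   -0.23]
```

View pics/w2.png

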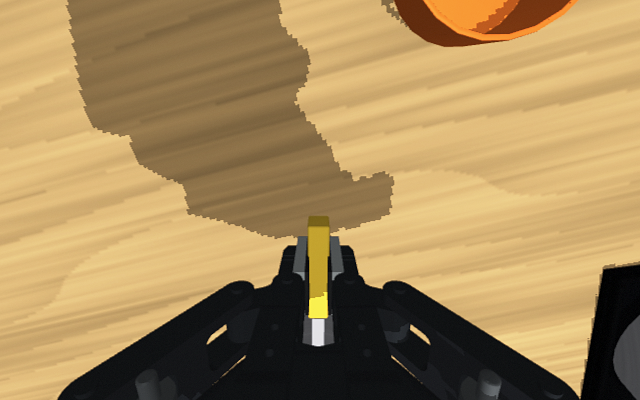

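View pics/t2c.png

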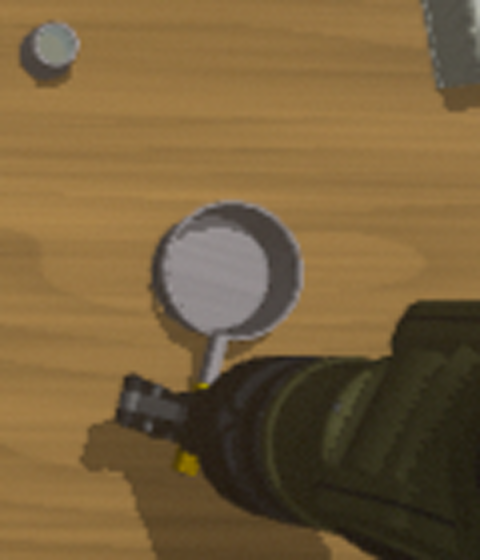

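>>> {"name": "drive_tool", "arguments": {
  "deltas": [
    [255, 0, 0, 5, 0, 0, 0],
    [255, 0, 0, 15, 0, 0, 0],
    [255, 0, 0, 20, 0, 0, 0],
    [255, 0, 0, 20, 0, 0, 0],
    [255, 0, 0, 20, 0, 0, 0],
    [255, 0, 0, 0, 0, 0, 0],
    [255, 0, 0, 0, 0, 0, 0]
  ]
}}

```text
time_s: 5.0
ee_pos: [455.2, -240.4, 103.7]
ee_rot: [2.814, 1.57, 2.559]
wrist_force: [-0.5, 0.1, -1.5]
opening: 8.5
```

```bash
python3 -c "
from h import *
show()
s=snap('scene','s3'); crop(s,140,150,240,160,3,'s3c')
print(rim(snap('top'),(437,208),120,39,32))
"
```

```text
t 5.0 p [ 455.2 -240.4  103.7] x [-0.  0. -1.] jaw 75.41 F [-0.5  0.1 -1.5] M [-0.    0.03 -0.01] op 8.5 q [-0.49  0.33 -0.39  0.85  0.   -0.23]
(array([ 539.49981964, -258.31072593]), np.float64(-0.1499962518154928), np.float64(3.0404105626447793), 73)
```

View pics/s3c.png

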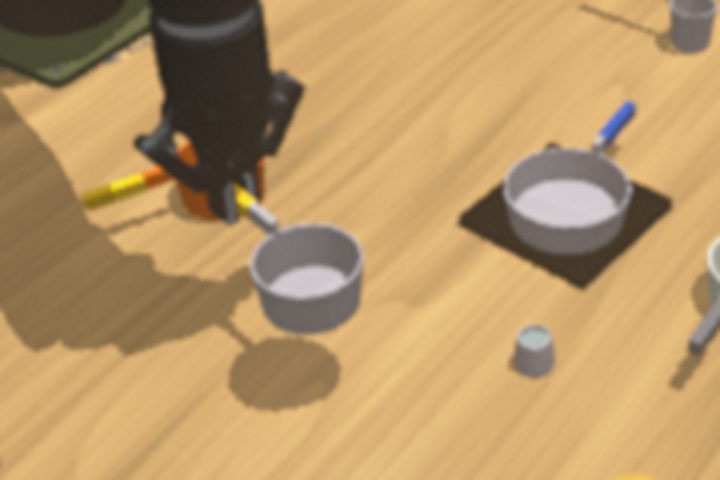

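Pan lifted level, clear of the surface (scene crop ~(305,275)). Transfer above the blue pan.

>>> {"name": "drive_tool", "arguments": {
  "deltas": [
    [255, 2, 9, 0, 0, 0, 0],
    [255, 5.7, 20.2, 0, 0, 0, -2],
    [255, 5.7, 20.2, 0, 0, 0, -2],
    [255, 5.7, 20.2, 0, 0, 0, -2],
    [255, 5.7, 20.2, 0, 0, 0, -2],
    [255, 5.7, 20.2, 0, 0, 0, -2],
    [255, 5.7, 20.2, 0, 0, 0, -2],
    [255, 5.7, 20.2, 0, 0, 0, -2],
    [255, 5.7, 20.2, 0, 0, 0, -2],
    [255, 5.7, 20.2, 0, 0, 0, -2],
    [255, 5.7, 20.2, 0, 0, 0, -2],
    [255, 5.7, 20.2, 0, 0, 0, -2],
    [255, 5.7, 20.2, 0, 0, 0, -2],
    [255, 5.7, 20.2, 0, 0, 0, -2],
    [255, 5.7, 20.2, 0, 0, 0, -2],
    [255, 0, 0, 0, 0, 0, 0],
    [255, 0, 0, 0, 0, 0, 0],
    [255, 0, 0, 0, 0, 0, 0],
    [255, 0, 0, 0, 0, 0, 0]
  ]
}}

```text
time_s: 7.0
ee_pos: [536.7, 50.6, 103.9]
ee_rot: [-2.162, 1.57, -2.907]
wrist_force: [0.3, -0.2, -1.3]
opening: 8.1
```

```bash
python3 -c "
from h import *
show()
s=snap('top','t4'); crop(s,240,110,170,120,4,'t4c')
s=snap('scene','s4'); crop(s,240,130,180,120,4,'s4c')
"
```

```text
t 7.0 p [536.7  50.6 103.9] x [-0.001 -0.    -1.   ] jaw 47.36 F [ 0.3 -0.2 -1.3] M [-0.02  0.07 -0.02] op 8.1 q [ 0.09  0.37 -0.33  0.87 -0.    0.84]
```

View pics/t4c.png

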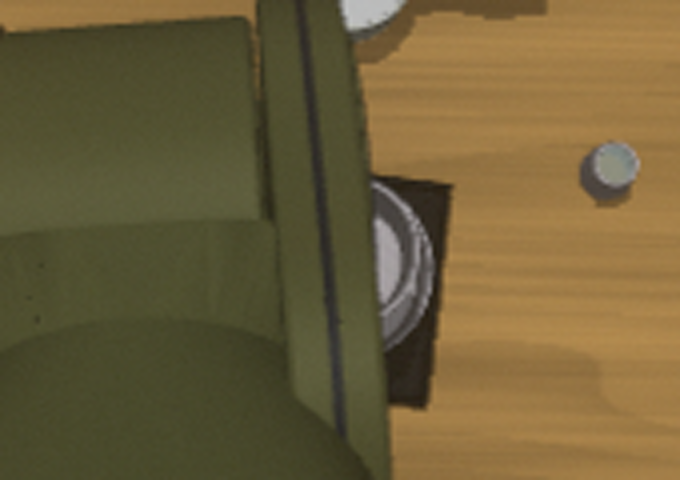

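View pics/s4c.png

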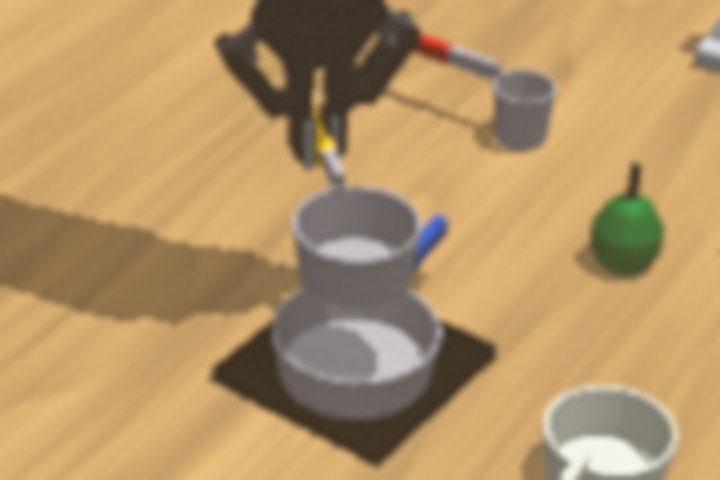

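```bash
python3 -c "
from h import *
s=snap('scene'); t=np.linspace(0,6.28,200)
im=cv2.resize(s['color'][130:250,240:420],None,fx=4,fy=4,interpolation=cv2.INTER_CUBIC)
th=np.radians(137.4); c=np.array([536.7,50.6])-90*np.array([np.cos(th),np.sin(th)]); print(c)
for (x,y),R,z in [((604.1,-9.8),53,39),(c,39,120),(c,35,80)]:
  p=proj(s,np.c_[x+R*np.cos(t),y+R*np.sin(t),z+0*t]); cv2.polylines(im,[((p-[240,130]+.5)*4).astype(int)],True,(255,0,0),1)
cv2.imwrite('pics/s5.png',im[:,:,::-1])
"
```

```text
[602.94873784 -10.31883727]
```

View pics/s5.png

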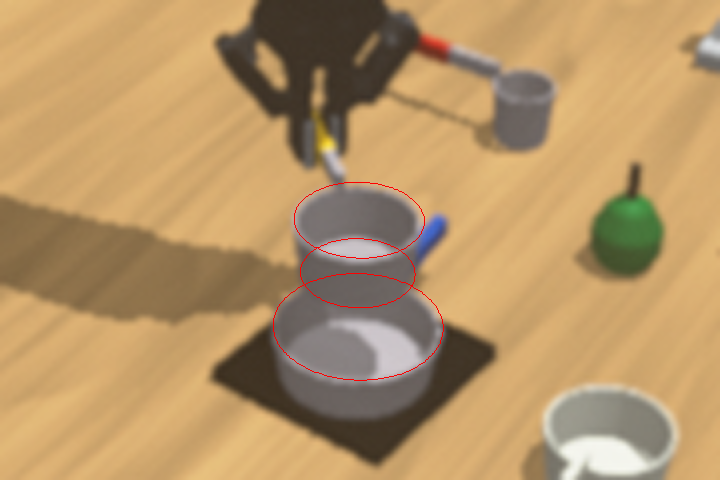

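>>> {"name": "drive_tool", "arguments": {
  "deltas": [
    [255, 0.9, 0.2, -12, 0, 0, 0],
    [255, 0, 0, -12, 0, 0, 0],
    [255, 0, 0, -12, 0, 0, 0],
    [255, 0, 0, -10, 0, 0, 0],
    [255, 0, 0, -8, 0, 0, 0],
    [255, 0, 0, -6, 0, 0, 0],
    [255, 0, 0, -4, 0, 0, 0],
    [255, 0, 0, 0, 0, 0, 0],
    [255, 0, 0, 0, 0, 0, 0]
  ]
}}

```text
time_s: 8.05
ee_pos: [538.4, 51.5, 40.4]
ee_rot: [0.791, 1.57, 0.047]
wrist_force: [0.3, 0.7, -0.7]
opening: 8.5
```

```bash
python3 -c "
from h import *
show()
s=snap('scene','s6'); crop(s,240,130,180,120,4,'s6c')
"
```

```text
t 8.05 p [538.4  51.5  40.4] x [ 0.001  0.    -1.   ] jaw 47.41 F [ 0.3  0.7 -0.7] M [ 0.02  0.12 -0.02] op 8.5 q [ 0.1   0.44 -0.41  0.72 -0.    0.84]
```

View pics/s6c.png

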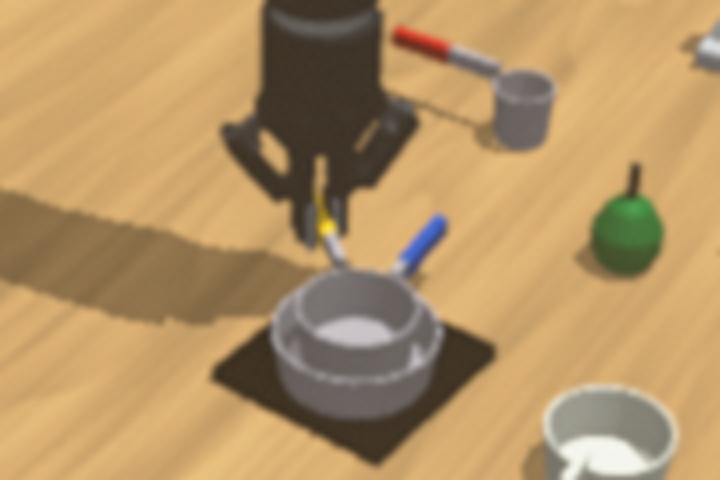

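>>> {"name": "drive_tool", "arguments": {
  "deltas": [
    [255, 0, 0, -2, 0, 0, 0],
    [255, 0, 0, -2, 0, 0, 0],
    [255, 0, 0, -2, 0, 0, 0],
    [255, 0, 0, 0, 0, 0, 0]
  ]
}}

```text
time_s: 8.5
ee_pos: [537.8, 51.4, 33.9]
ee_rot: [-2.319, 1.57, -3.063]
wrist_force: [-0.1, 0.5, -1.3]
opening: 8.5
```

```bash
python3 -c "
from h import *
show()
"
```

```text
t 8.5 p [537.8  51.4  33.9] x [-0.001 -0.    -1.   ] jaw 47.41 F [-0.1  0.5 -1.3] M [0.03 0.08 0.04] op 8.5 q [ 0.1   0.45 -0.42  0.7   0.    0.84]
```

>>> {"name": "drive_tool", "arguments": {
  "deltas": [
    [255, 0, 0, -1, 0, 0, 0],
    [255, 0, 0, -1, 0, 0, 0],
    [255, 0, 0, 0, 0, 0, 0]
  ]
}}

```text
time_s: 8.8
ee_pos: [538.0, 51.7, 32.8]
ee_rot: [1.913, 1.57, 1.17]
wrist_force: [-2.4, 0.7, 5.2]
opening: 8.2
```

```bash
python3 -c "
from h import *
show()
"
```

```text
t 8.8 p [538.   51.7  32.8] x [ 0.  0. -1.] jaw 47.41 F [-2.4  0.7  5.2] M [ 0.01  0.42 -0.03] op 8.2 q [ 0.1   0.45 -0.42  0.7   0.    0.84]
```

>>> {"name": "drive_tool", "arguments": {
  "deltas": [
    [225, 0, 0, 0, 0, 0, 0],
    [205, 0, 0, 0, 0, 0, 0],
    [180, 0, 0, 0, 0, 0, 0],
    [160, 0, 0, 0, 0, 0, 0],
    [150, 0, 0, 0, 0, 0, 0],
    [150, 0, 0, 0, 0, 0, 0],
    [150, 0, 0, 0, 0, 0, 0]
  ]
}}

```text
time_s: 9.5
ee_pos: [538.2, 51.4, 32.2]
ee_rot: [-0.752, 1.571, -1.495]
wrist_force: [0.5, 0.5, 0.5]
opening: 34.9
```

```bash
python3 -c "
from h import *
show()
s=snap('scene','s7'); crop(s,240,130,180,120,4,'s7c')
"
```

```text
t 9.5 p [538.2  51.4  32.2] x [ 0. -0. -1.] jaw 47.41 F [0.5 0.5 0.5] M [-0.01 -0.01  0.03] op 34.9 q [ 0.1   0.45 -0.42  0.7  -0.    0.84]
```

View pics/s7c.png

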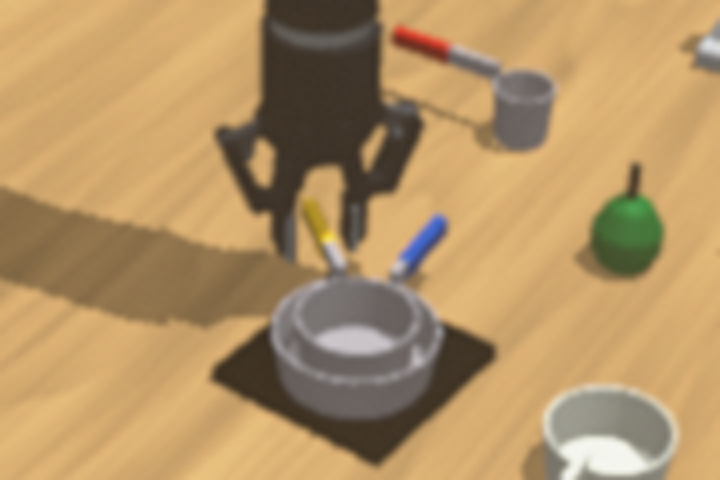

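>>> {"name": "drive_tool", "arguments": {
  "deltas": [
    [150, 0, 0, 10, 0, 0, 0],
    [150, 0, 0, 20, 0, 0, 0],
    [150, 0, 0, 30, 0, 0, 0],
    [150, 0, 0, 30, 0, 0, 0],
    [150, 0, 0, 28, 0, 0, 0],
    [100, -4.6, 19, 0, 0, 0, 3],
    [50, -4.6, 19, 0, 0, 0, 3],
    [50, -4.6, 19, 0, 0, 0, 3],
    [50, -4.6, 19, 0, 0, 0, 3],
    [50, -4.6, 19, 0, 0, 0, 3],
    [50, -4.6, 19, 0, 0, 0, 3],
    [50, -4.6, 19, 0, 0, 0, 3],
    [50, -4.6, 19, 0, 0, 0, 3],
    [50, -4.6, 19, 0, 0, 0, 3],
    [50, -4.6, 19, 0, 0, 0, 3],
    [50, -4.6, 19, 0, 0, 0, 3],
    [50, -4.6, 19, 0, 0, 0, 3],
    [50, -4.6, 19, 0, 0, 0, 2.9],
    [50, 0, 0, 0, 0, 0, 0],
    [50, 0, 0, 0, 0, 0, 0]
  ]
}}

```text
time_s: 11.55
ee_pos: [478.3, 298.5, 150.7]
ee_rot: [-0.481, 1.57, -0.545]
wrist_force: [-0.6, 1.0, 0.3]
opening: 68.6
```

```bash
python3 -c "
from h import *
show()
s=snap('wrist','w8')
print(proj(s,[[478.3,298.4,56],[567.9,292.9,46]]))
print(sleeve(s,'r',proj(s,[[478.3,298.4,56]])[0],56))
s=snap('top','t8'); crop(s,240,110,170,120,4,'t8c')
"
```

```text
t 11.55 p [478.3 298.5 150.7] x [ 0. -0. -1.] jaw 86.32 F [-0.6  1.   0.3] M [ 0.02 -0.01  0.03] op 68.6 q [ 0.56  0.37 -0.19  1.01 -0.    0.62]
[[316.65956453 195.11885629]
 [316.97799538 277.36471764]]
(array([477.7813799 , 299.57330348]), array([478.1668396 , 299.57922363]), array([ 0.99809244, -0.06173719]), (8.930594444274902, 51.10497283935547), 617)
```

View pics/w8.png

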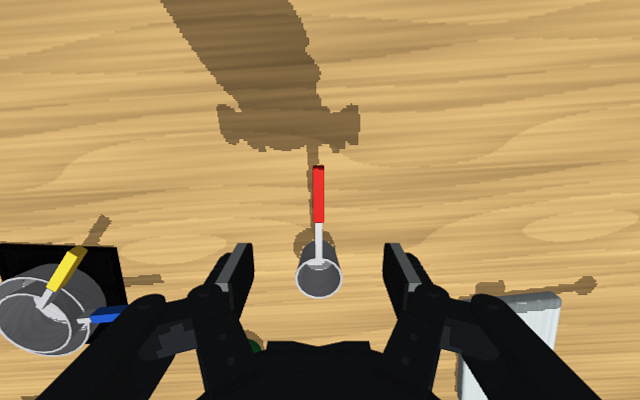

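View pics/t8c.png

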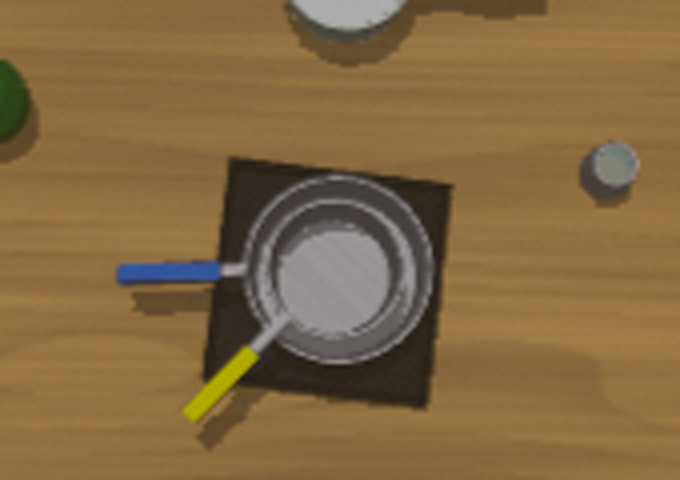

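```bash
python3 -c "
from h import *
s=snap('top')
c=brim(s,(324,177))[0]; print(c)
for k,near,z,r in (('b',(283,178),49,93.5),('y',(295,206),58,90)):
  g,rc,w,sz,n=sleeve(s,k,near,z)
  if w@(rc-c)<0:w=-w
  print(k,rc,np.degrees(np.arctan2(w[1],w[0])),rc-r*w,sz)
# yellow pan rim overlay
im=cv2.resize(s['color'][110:230,240:410],None,fx=4,fy=4,interpolation=cv2.INTER_CUBIC)
t=np.linspace(0,6.28,200)
for (x,y),R,z in [((604,-10),39,48),((604,-10),53,39)]:
  p=proj(s,np.c_[x+R*np.cos(t),y+R*np.sin(t),z+0*t]); cv2.polylines(im,[((p-[240,110]+.5)*4).astype(int)],True,(255,0,0),1)
cv2.imwrite('pics/t9.png',im[:,:,::-1])
"
```

```text
[604.09468026  -9.71395537]
b [599.27734375  82.5421524 ] 91.17112756979877 [601.18835367 -10.93831636] (6.630767345428467, 52.56218338012695)
y [537.81134033  53.37060547] 136.2285930670565 [602.80083961  -8.88985537] (9.171818733215332, 48.66831588745117)
```

View pics/t9.png

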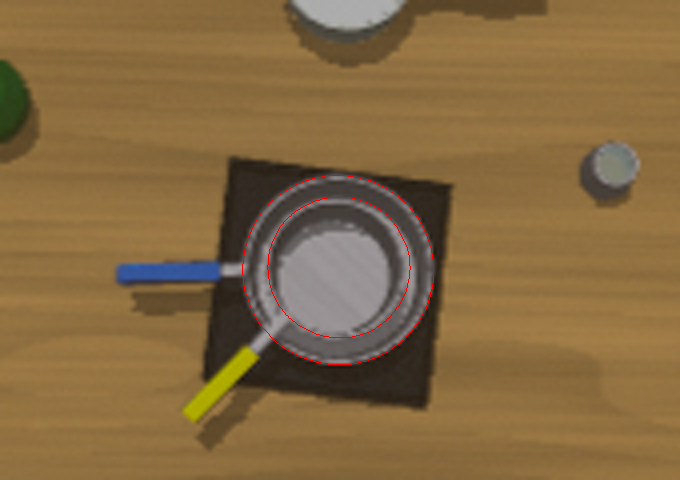

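>>> {"name": "drive_tool", "arguments": {
  "deltas": [
    [50, 0, 0.6, -25, 0, 0, 0],
    [50, 0, 0, -25, 0, 0, 0],
    [50, 0, 0, -25, 0, 0, 0],
    [50, 0, 0, -20, 0, 0, 0],
    [50, 0, 0, -15, 0, 0, 0],
    [50, 0, 0, -10.5, 0, 0, 0],
    [255, 0, 0, 0, 0, 0, 0],
    [255, 0, 0, 0, 0, 0, 0],
    [255, 0, 0, 0, 0, 0, 0],
    [255, 0, 0, 0, 0, 0, 0],
    [255, 0, 0, 0, 0, 0, 0],
    [255, 0, 0, 0, 0, 0, 0],
    [255, 0, 0, 0, 0, 0, 0],
    [255, 0, 0, 0, 0, 0, 0],
    [255, 0, 0, 0, 0, 0, 0]
  ],
  "force": 80
}}

```text
time_s: 13.2
ee_pos: [478.7, 299.4, 30.1]
ee_rot: [0.751, 1.57, 0.687]
wrist_force: [-1.4, 0.2, 4.7]
opening: 8.6
```

```bash
python3 -c "
from h import *
show()
"
```

```text
t 13.2 p [478.7 299.4  30.1] x [ 0.001  0.001 -1.   ] jaw 86.32 F [-1.4  0.2  4.7] M [ 0.05 -0.13  0.02] op 8.6 q [ 0.56  0.48 -0.36  0.72  0.    0.62]
```

>>> {"name": "drive_tool", "arguments": {
  "deltas": [
    [255, 0, 0, 5, 0, 0, 0],
    [255, 0, 0, 15, 0, 0, 0],
    [255, 0, 0, 20, 0, 0, 0],
    [255, 0, 0, 25, 0, 0, 0],
    [255, 0, 0, 25, 0, 0, 0],
    [255, 0, 0, 0, 0, 0, 0]
  ]
}}

```text
time_s: 13.8
ee_pos: [480.1, 300.2, 122.8]
ee_rot: [0.626, 1.565, 0.562]
wrist_force: [0.2, 0.8, -0.2]
opening: 8.5
```

>>> {"name": "drive_tool", "arguments": {
  "deltas": [
    [255, 1, -10, 0, 0, 0, 0],
    [255, 2.1, -18, 0, 0, 0, 0.4],
    [255, 2.1, -18, 0, 0, 0, 0.4],
    [255, 2.1, -19, 0, 0, 0, 0.4],
    [255, 2.1, -19, 0, 0, 0, 0.4],
    [255, 2.1, -19, 0, 0, 0, 0.4],
    [255, 2.1, -19, 0, 0, 0, 0.4],
    [255, 2.1, -19, 0, 0, 0, 0.4],
    [255, 2.1, -19, 0, 0, 0, 0.4],
    [255, 2.1, -19, 0, 0, 0, 0.4],
    [255, 2.1, -19, 0, 0, 0, 0.4],
    [255, 2.1, -19, 0, 0, 0, 0.4],
    [255, 2.1, -19, 0, 0, 0, 0.4],
    [255, 2.1, -19, 0, 0, 0, 0.4],
    [255, 2.1, -19, 0, 0, 0, 0.4],
    [255, 2.1, -19, 0, 0, 0, 0.1],
    [255, 2.4, -19, 0, 0, 0, 0],
    [255, 0, 0, 0, 0, 0, 0],
    [255, 0, 0, 0, 0, 0, 0],
    [255, 0, 0, 0, 0, 0, 0]
  ]
}}

```text
time_s: 15.8
ee_pos: [512.2, -12.5, 118.9]
ee_rot: [2.906, 1.569, 2.941]
wrist_force: [0.9, -0.4, -0.0]
opening: 8.4
```

```bash
python3 -c "
from h import *
show()
o,R,a=tool(); th=np.radians(a+90); c=o['ee_pos'][:2]-90*np.array([np.cos(th),np.sin(th)]); print(c); zu=o['ee_pos'][2]-30
s=snap('scene'); t=np.linspace(0,6.28,200)
im=cv2.resize(s['color'][120:250,230:410],None,fx=4,fy=4,interpolation=cv2.INTER_CUBIC)
for (x,y),R,z in [((603.2,-9.5),39,48),(c,24,zu+46),(c,20,zu)]:
  p=proj(s,np.c_[x+R*np.cos(t),y+R*np.sin(t),z+0*t]); cv2.polylines(im,[((p-[230,120]+.5)*4).astype(int)],True,(255,0,0),1)
cv2.imwrite('pics/s10.png',im[:,:,::-1])
s=snap('top','t10'); crop(s,240,110,170,120,4,'t10c')
"
```

```text
t 15.8 p [512.2 -12.5 118.9] x [-0.002  0.    -1.   ] jaw 92.02 F [ 0.9 -0.4 -0. ] M [-0.03  0.04  0.  ] op 8.4 q [-0.02  0.32 -0.37  0.89  0.   -0.06]
[602.18246131  -9.3670603 ]
```

View pics/s10.png

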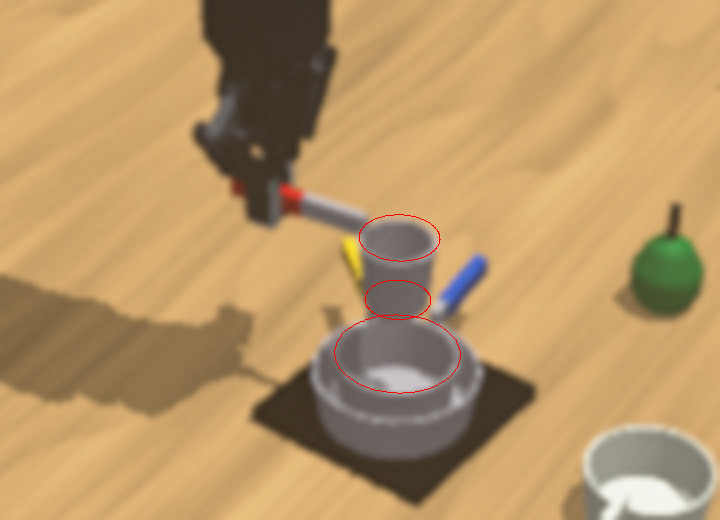

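View pics/t10c.png

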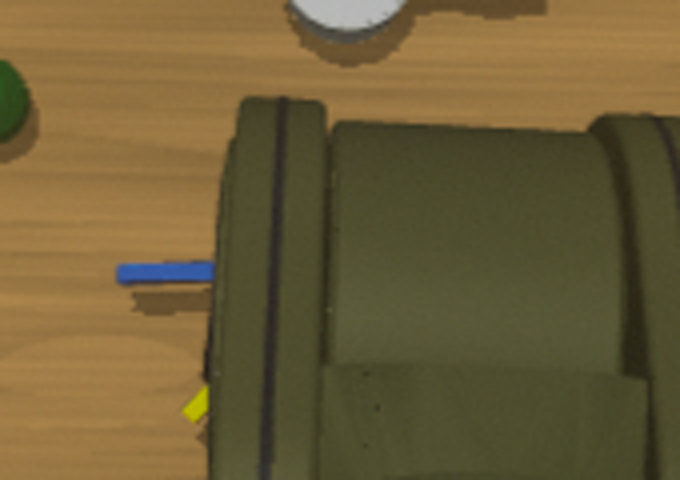

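>>> {"name": "drive_tool", "arguments": {
  "deltas": [
    [255, 0.8, 0, -12, 0, 0, 0],
    [255, 0, 0, -14, 0, 0, 0],
    [255, 0, 0, -14, 0, 0, 0],
    [255, 0, 0, -12, 0, 0, 0],
    [255, 0, 0, -8, 0, 0, 0],
    [255, 0, 0, -6, 0, 0, 0],
    [255, 0, 0, -4, 0, 0, 0],
    [255, 0, 0, 0, 0, 0, 0],
    [255, 0, 0, 0, 0, 0, 0]
  ]
}}

```text
time_s: 16.8
ee_pos: [514.4, -13.0, 50.0]
ee_rot: [-0.063, 1.57, -0.028]
wrist_force: [-0.1, 0.1, 0.2]
opening: 8.3
```

```bash
python3 -c "
from h import *
show()
s=snap('scene','s11'); crop(s,230,120,180,130,4,'s11c')
"
```

```text
t 16.8 p [514.4 -13.   50. ] x [ 0.001 -0.    -1.   ] jaw 92.0 F [-0.1  0.1  0.2] M [ 0.03  0.04 -0.04] op 8.3 q [-0.03  0.39 -0.47  0.71 -0.   -0.06]
```

View pics/s11c.png

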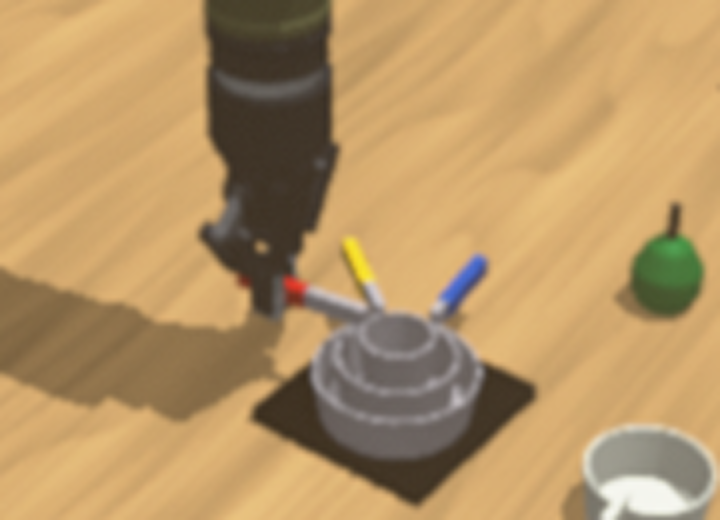

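>>> {"name": "drive_tool", "arguments": {
  "deltas": [
    [255, 0, 0, -3, 0, 0, 0],
    [255, 0, 0, -2, 0, 0, 0],
    [255, 0, 0, -1.5, 0, 0, 0],
    [255, 0, 0, 0, 0, 0, 0]
  ]
}}

```text
time_s: 17.25
ee_pos: [513.8, -13.0, 43.0]
ee_rot: [-3.136, 1.57, -3.101]
wrist_force: [0.1, -0.8, -0.6]
opening: 8.6
```

```bash
python3 -c "
from h import *
show()"
```

```text
t 17.25 p [513.8 -13.   43. ] x [-0. -0. -1.] jaw 92.0 F [ 0.1 -0.8 -0.6] M [-0.03  0.03  0.  ] op 8.6 q [-0.03  0.4  -0.48  0.7  -0.   -0.06]
```

>>> {"name": "drive_tool", "arguments": {
  "deltas": [
    [255, 0, 0, -1, 0, 0, 0],
    [255, 0, 0, 0, 0, 0, 0]
  ]
}}

```text
time_s: 17.45
ee_pos: [514.1, -13.0, 42.2]
ee_rot: [-0.289, 1.571, -0.254]
wrist_force: [0.0, -0.6, -1.2]
opening: 8.4
```

>>> {"name": "drive_tool", "arguments": {
  "deltas": [
    [255, 0, 0, -0.8, 0, 0, 0],
    [255, 0, 0, 0, 0, 0, 0],
    [255, 0, 0, 0, 0, 0, 0]
  ]
}}

```text
time_s: 17.75
ee_pos: [514.0, -13.0, 41.6]
ee_rot: [-0.39, 1.571, -0.355]
wrist_force: [-0.6, 0.4, 2.5]
opening: 8.6
```

Light contact (2.5 N) at the expected height; release gradually.

>>> {"name": "drive_tool", "arguments": {
  "deltas": [
    [255, 0, 0, -0.5, 0, 0, 0],
    [225, 0, 0, 0, 0, 0, 0],
    [205, 0, 0, 0, 0, 0, 0],
    [180, 0, 0, 0, 0, 0, 0],
    [160, 0, 0, 0, 0, 0, 0],
    [150, 0, 0, 0, 0, 0, 0],
    [150, 0, 0, 0, 0, 0, 0],
    [150, 0, 0, 5, 0, 0, 0],
    [150, 0, 0, 10, 0, 0, 0],
    [150, 0, 0, 20, 0, 0, 0],
    [150, 0, 0, 30, 0, 0, 0],
    [150, 0, 0, 30, 0, 0, 0],
    [150, -20, 0, 20, 0, 0, 0],
    [150, -30, 20, 0, 0, 0, 0],
    [150, -30, 35, 0, 0, 0, 0],
    [150, -30, 40, 0, 0, 0, 0],
    [150, -20, 40, 0, 0, 0, 0],
    [150, -20, 40, 0, 0, 0, 0],
    [150, 0, 40, 0, 0, 0, 0],
    [150, 0, 0, 0, 0, 0, 0]
  ]
}}

```text
time_s: 19.75
ee_pos: [364.6, 206.5, 157.3]
ee_rot: [0.783, 1.566, 0.824]
wrist_force: [0.3, 0.2, 0.4]
opening: 35.0
```

```bash
python3 -c "
from h import *
show()
s=snap('top','t12'); crop(s,240,110,170,120,4,'t12c')
q=snap('scene','s12'); crop(q,230,120,180,130,4,'s12c')
c=brim(s,(324,177))[0]; print(c)
for k,near,z,r in (('b',(283,178),49,93.5),('y',(295,206),58,90),('r',(325,218),67,90)):
  g,rc,w,sz,n=sleeve(s,k,near,z)
  if w@(rc-c)<0:w=-w
  print(k,rc,np.degrees(np.arctan2(w[1],w[0])),np.degrees(np.arctan2(*(rc-c)[::-1])),rc-r*w,sz)
"
```

```text
t 19.75 p [364.6 206.5 157.3] x [ 0.003  0.004 -1.   ] jaw 92.37 F [0.3 0.2 0.4] M [-0.01 -0.05  0.  ] op 35.0 q [ 0.51  0.13 -0.51  0.92  0.    0.47]
[592.79591184  -4.69780516]
b [599.27734375  82.5421524 ] 91.17112756979877 85.75105602711449 [601.18835367 -10.93831636] (6.630767345428467, 52.56218338012695)
y [538.3394165   53.92303848] 136.6546182396313 132.89089657994586 [603.79005525  -7.85247356] (10.700236320495605, 48.66831588745117)
r [514.00817871 -11.15051937] -177.8368749473916 -175.31792632306076 [603.9440461  -7.7534976] (46.70718765258789, 10.640767097473145)
```

View pics/t12c.png

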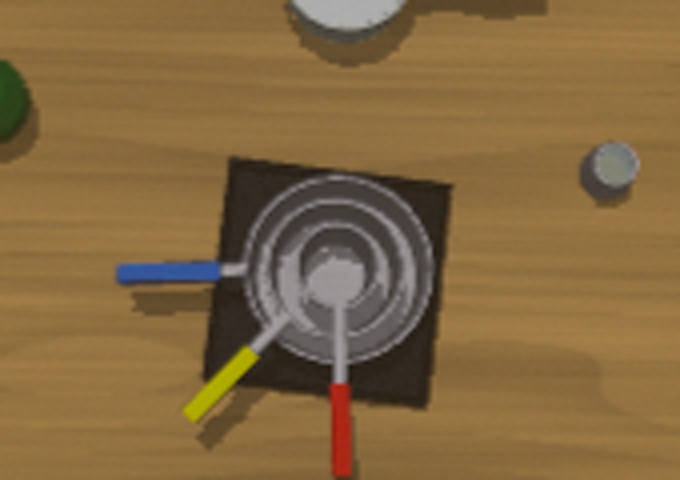

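View pics/s12c.png

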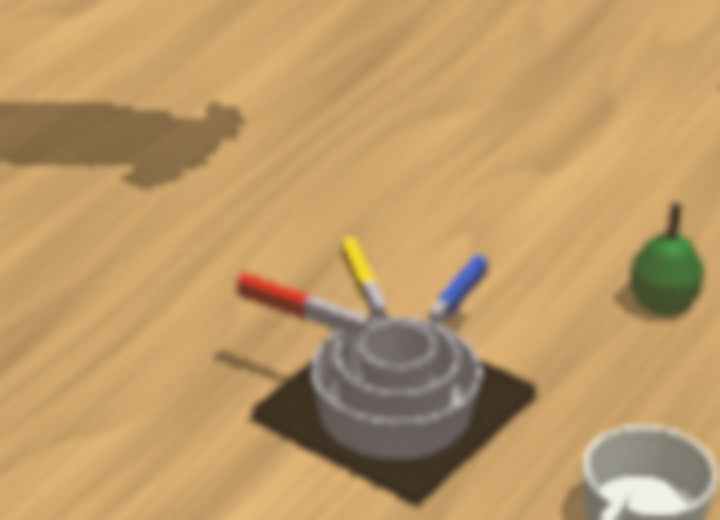

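```bash
python3 -c "
from rig import ctrl
print(ctrl.job_done())"
```

```text
the job is handed in; nothing more can be done
None
```

The pans are nested: the yellow-handled pan sits in the blue-handled one and the red-handled pan sits in the yellow one. Each was pinched by its sleeve, lowered to a light contact at the expected height (about 5 N for yellow, 2.5 N for red) and released gradually. I handed the job in at about 20 s with the arm well clear.

- **Fan of the handles:** in the last top picture the sleeve axes point at about 91°, 137° and 182°, so the steps are about 45.5° each and counter-clockwise.
- **Nesting:** the yellow and red pans share a centre to within about 1 mm. In the scene picture all three sit concentric and level. I did not measure the tilt.
- **Blue and white pans:** the blue pan's rim centre and sleeve measured the same before and after the yellow pan went in, and its sleeve read the same again at the end. I never went near the white pan.
- **Check that disagreed:** the final automatic fit of the blue rim gave a centre about 12 mm off. I ignored it, because the nested pans and handles now cross the area it uses and the picture shows the rim unmoved. The blue handle's own angle also read 91° to 93° depending on the method.

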